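# Mount the dish carrier on the spinner and shut its guard

## Robot

A 6-joint arm with a two-finger parallel gripper is mounted at the origin on the work surface. World frame = base frame: x ahead of the robot, y to its left, z up, the work surface at z = 0. Lengths are in m, angles in rad, forces in N, time in s.
With the tool pointing down it reaches from about 0.25 to 0.775 m from the base axis. Payload 4 kg.
Tool frame: the origin (TCP) lies between the finger pads; the fingertips stand 11 mm ahead of it and the grasp point (between the pads) lies 8 mm behind it (robot.tip_extent is the z of the fingertips in the tool frame, in m); z points along the fingers, y is the line along which they close (so a half turn about z gives the same grasp; the last joint's range is limited). The gripper opens to 94 mm and grips with 3 to 60 N. Pads are 16 mm wide; open, the fingers measure 119 mm over their backs; the gripper's body (75 mm by 177 mm) begins 78 mm behind the grasp point.
Start: joints at [-1.376, 0.087, 1.371, -0, 1.684, -0.103], TCP at [0.161, -0.526, 0.217] pointing down, gripper open.
Joint ranges: [-3.1, 3.1], [-0.76, 2.03], [0.27, 2.55], [-1.08, 4.22], [0.17, 2.65], [-2.57, 2.57]. Speed limits (rad/s): [2.79, 2.79, 3.14, 3.14, 3.14, 3.14].

## Interface

Orientations are given as [roll, pitch, yaw] about the fixed x, y, z axes, in that order (R = Rz(yaw) Ry(pitch) Rx(roll)).
In Python, from bench import robot, imaging gives the robot as it stands.
- The arm moves only by the shell command python3 -m pendant 'ROWS'. ROWS is JSON, a list of rows, each a list of 7 numbers: the shift along the world's x, y, z in cm, then the turn, a rotation vector about the world's x, y, z in degrees, then the opening, from 0 (shut) to 1 (fully open). In form: [[dx, dy, dz, ax, ay, az, jaw], ...]. A call has 1 to 8 rows; each row shifts and turns the commanded pose from where the row before left it; what a row does not reach is not made up. A row lasts 1/10 s, in which the tool goes at most 50 mm and 8.59 degrees, less where a joint would pass 70% of its speed; a pose out of reach is approached as far as the arm can. A call is refused whole if a number of a shift passes 5 or a number of a turn 8.59, either way. A call with a gripper value outside its range is refused whole. The fingers move at their own pace and stop on an object; the grip force is fixed at half the most. Time passes only in rows, so rows that do not move let the fingers close. It gives the time, the measured TCP pose, the force, the opening and the grip force at its end, in the units of the state.
- robot.get_obs(): the state, without advancing time (a new reading comes with each control period).
- imaging.snapshot(name): name is "side" or "top"; returns the picture (400x640x3 uint8, red, green, blue); there is no depth.
- imaging.camera_params(name): a dict with "camera_matrix" (3x3 intrinsics, pixels), "R" (3x3) and "t" (3): a world point X has camera coordinates R X + t. Camera axes: x right, y down, z forward; pixel columns grow to the right and rows downward; lengths in m; the calibration is good to about 2 mm. A picture is of the moment at which its call begins. camera_params takes no time and is no camera call.
- robot.close_job(): hands the job in; it is judged then, once.
The state is a dict: "time": time; "joint_positions": joint angles; "qvel": joint speeds; "joint_torque": joint torques, N m; "tool_pos": TCP position; "ee_rot": TCP orientation; "wrist_force": force on the tool from outside, world axes, zero at the start; "wrist_torque": the same for the moment, N m; "width": finger opening in m; "finger_force": force on a finger pad.
Only numpy, scipy, OpenCV 4.12 (cv2) and the standard library are available. Lean on these libraries where they do the work, as an engineer would, in place of code of your own. Each camera call takes 0.05 s, during which the arm holds its last target. There are 200 camera calls.

## Task

Make the dish spinner ready to run: slide the taller of the two spacer sleeves over the upright shaft, all the way down onto its shoulder, then slide the round dish carrier, hub up, over the same shaft until it rests flat on the sleeve. Guide both down gently rather than letting them drop. Last, push the guard's door shut until its catch clicks in and holds it, leaving the shorter sleeve and the glass spirit lamp standing where they are.

Things in the scene. Friction and masses are not known exactly. Their poses are not given: they have to be found in the camera images.
- spinner: Dish spinner, fixed: white drive base 200 x 200 x 30 mm, on it a clear metal-edged guard, open on top, rim 115 mm above the bench: 5 mm walls on three sides (inside 190 x 190 mm), a door on its own -x side. Upright shaft in the middle. Origin: centre of the base's underside; z up, own y towards the hinge side. The door side faces roughly world +y, its hinge on the side far from the robot.
- seat (a point): Centre of the shoulder (52 mm disc, 5 mm thick) at the foot of the shaft, 35 mm above the bench, on the shaft's axis; the sleeve's underside rests here.
- shaft_tip (a point): Top end of the shaft, on its axis, 125 mm above the bench (90 mm above the shoulder). The shaft is 24 mm in diameter; its top 13 mm taper to 12 mm.
- sleeve: The taller spacer sleeve, loose: plain aluminium tube 60 mm high, 44 mm outside, bore 28 mm (2 mm clearance all round the shaft), about 150 g, standing upright, the same both ways up. Origin: centre of its underside; z along its axis. Seated, its top is 95 mm above the bench and the shaft stands 30 mm out of it.
- short_sleeve: The shorter spacer sleeve, loose, not to be used: same aluminium tube, 44 mm outside, 28 mm bore, but 32 mm high. Origin: centre of its underside.
- carrier: Dish carrier, loose, white plastic, about 140 g, hub up: disc 140 mm in diameter, 8 mm thick, four flat round marks; central tubular hub 40 mm outside, rising 35 mm above the disc (top 43 mm above the underside). 28 mm bore right through. Origin: centre of the disc's underside; z along the hub. Grip it by the hub. Seated, its underside is 95 mm above the bench and the hub hides the shaft tip.
- door (a joint): Angle of the guard's door about its upright hinge: 0 shut, growing as it opens outward (clockwise from above; at most 1.5). It stays where it is left (slight hinge friction). A sprung ball catch resists from about 0.11 to 0.06 (some 4 N at the push plate), then snaps the door home; below 0.03 it is caught. Push it to the end of its travel at 0.
- door_push (a point): Centre of the steel push plate (30 mm wide, 45 mm high) on the door's outer face, 160 mm from the hinge, 80 mm above the bench. Its axes turn with the door: x straight through the door from outside (the way to push), y to the hinge, z up. Door: clear panel, metal-edged, 194 mm from hinge to free edge, 6 mm thick, from 44 to 115 mm above the bench.
- door_hinge (a point): Point on the door's upright hinge axis, at the door's lower edge, 44 mm above the bench.
- lamp: Glass spirit lamp (unlit), 88 mm in diameter, 83 mm high; bystander. Origin: centre of its underside.
There are look-alikes about, which are no part of the job. Leave any green look-alike of the sleeve alone. What is shaped like the carrier but orange is not meant.

How it is judged:
On the way, in this order (a step that is already met when the one before it is completed fails the run):
1. the taller sleeve stands on the shoulder, around the shaft (z of sleeve in the frame of seat below 0.004 m and horizontal distance between sleeve and seat below 0.005 m and angle between sleeve's own z axis and vertical below 0.08 rad), for 0.2 s.
2. the dish carrier lies flat on the sleeve, around the shaft (all of step 1 and z of carrier in the frame of seat between 0.055 and 0.065 m and horizontal distance between carrier and seat below 0.005 m and angle between carrier's own z axis and vertical below 0.06 rad), for 0.2 s.
3. the door is shut and caught (value of joint door below 0.035 rad), for 0.2 s.
At the end, for the whole second after the job is handed in: Taller sleeve on the shaft: underside within 4 mm of the shoulder, 5 mm of the axis, upright to 0.08 rad. Carrier hub up on it: underside 55 to 65 mm above the shoulder, within 5 mm of the axis, level to 0.06 rad. Both at rest. Door caught (joint below 0.035 rad) (all of step 2 and value of joint door below 0.035 rad and linear speed of each of sleeve, carrier below 0.02 m/s); the robot touches nothing.
It fails at once if the sleeve or the carrier drops down the shaft (faster than 0.5 m/s while on it) ((horizontal distance between sleeve and seat below 0.015 m and z of sleeve in the frame of shaft_tip below 0 m and linear speed of sleeve above 0.5 m/s) or (horizontal distance between carrier and seat below 0.015 m and z of carrier in the frame of shaft_tip below 0 m and linear speed of carrier above 0.5 m/s)).
It fails at once if the shorter sleeve or the spirit lamp is moved by more than 30 mm (distance of any of lamp, short_sleeve from where it was at the start of the episode above 0.03 m).
It also fails if it takes over 72 s, if anything falls off the work surface, if the arm or the gripper's body presses on something with over 40 N, if the wrist force passes 120 N, or if a joint passes its speed limit or range.

## Working session

There is one attempt and no reset: what is moved stays moved. The work goes in short steps, Python scripts to look and compute and a shell command to move; the robot and the scene stay as the last step left them, time stands still between calls to the robot, and variables do not carry over. Pictures are saved under pics/ and viewed, at most 10 in all, crops included, and the job is handed in when it is done.

```bash
mkdir -p pics; ls; python3 - <<'E'
from bench import robot, imaging
import cv2,numpy as np
for n in("side","top"):
    im=imaging.snapshot(n); cv2.imwrite(f"pics/{n}0.png",im[:,:,::-1]); np.save(f"pics/{n}0.npy",im)
    p=imaging.camera_params(n); print(n,np.round(p["camera_matrix"],1).tolist(),"C",np.round(-p["R"].T@p["t"],3),np.round(p["R"],3).tolist())
o=robot.get_obs(); print(o)
E
```

```text
pics
side [[423.0, 0.0, 318.9], [0.0, 423.0, 197.1], [0.0, 0.0, 1.0]] C [0.396 0.777 0.819] [[-0.992, -0.126, -0.006], [-0.086, 0.71, -0.698], [0.092, -0.692, -0.716]]
top [[510.7, 0.0, 331.8], [0.0, 510.7, 195.2], [0.0, 0.0, 1.0]] C [0.364 0.084 1.344] [[-0.004, -1.0, 0.015], [-0.994, 0.002, -0.105], [0.105, -0.015, -0.994]]
{'time': 0.1, 'joint_positions': array([-1.37611895e+00,  8.78890996e-02,  1.37207831e+00, -9.38230379e-06,
        1.68359420e+00, -1.03076370e-01]), 'qvel': array([ 0.00094417, -0.00207794, -0.00418756, -0.00220248, -0.00108757,
       -0.00129176]), 'joint_torque': array([ 1.97770285e-03, -3.41250944e+01, -3.03302550e+01,  7.19951419e-02,
        3.03546712e-02, -9.23087987e-05]), 'tool_pos': array([ 0.1612702 , -0.52533982,  0.21542941]), 'ee_rot': array([-3.13963319e+00, -1.93318114e-04,  2.97752514e-01]), 'wrist_force': array([ 0.41360206, -0.01560098, -0.56088643]), 'wrist_torque': array([-0.02874553,  0.00339737,  0.0211701 ]), 'finger_force': 0.0, 'width': 0.09399841929155887}
```

View pics/top0.png

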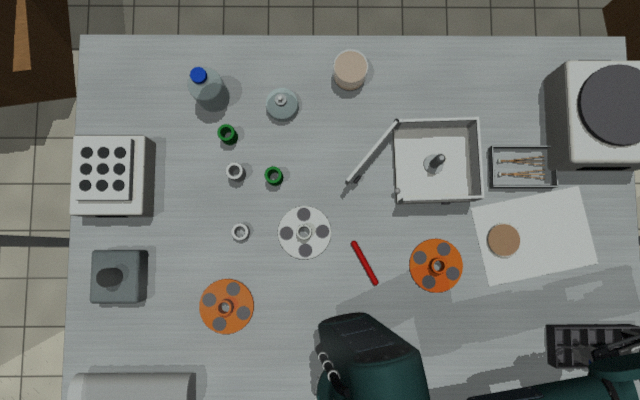

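View pics/side0.png

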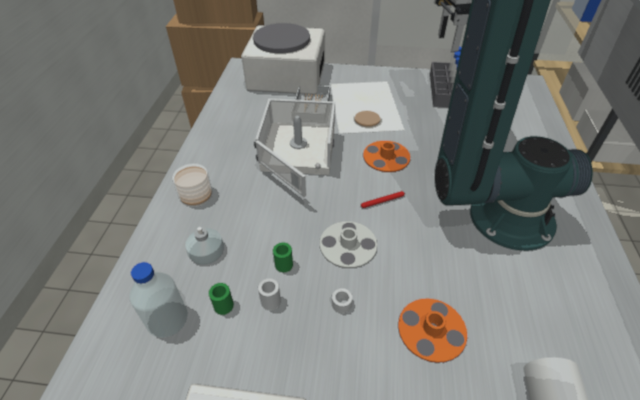

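The top view shows the tall sleeve at about (235,172), the short one at (240,232), the white carrier at (304,232), the shaft tip at (440,157), the door hinge at (397,121) and the door's free edge at (349,182). The side view has the tall sleeve at (270,293), the short one at (342,300), the carrier at (348,243) and the shaft at (297,118).

```bash
cat > h.py <<'E'
from bench import robot, imaging
import cv2,numpy as np
P={n:imaging.camera_params(n) for n in("side","top")}
def ray(n,u,v):
    p=P[n];d=p["R"].T@np.linalg.inv(p["camera_matrix"])@np.array([u,v,1.]);return -p["R"].T@p["t"],d
def onz(n,u,v,z):
    c,d=ray(n,u,v);return c+d*(z-c[2])/d[2]
def proj(n,X):
    p=P[n];x=p["camera_matrix"]@(p["R"]@np.asarray(X,float)+p["t"]);return x[:2]/x[2]
def tri(a,b):
    (c1,d1),(c2,d2)=ray("top",*a),ray("side",*b)
    s=np.linalg.lstsq(np.c_[d1,-d2],c2-c1,rcond=None)[0]
    p,q=c1+d1*s[0],c2+d2*s[1];return (p+q)/2,np.linalg.norm(p-q)
def crop(im,u,v,w,h,k):
    return cv2.resize(im[v:v+h,u:u+w],None,fx=k,fy=k,interpolation=cv2.INTER_CUBIC)
E
python3 - <<'E'
from h import *
t=np.load("pics/top0.npy");s=np.load("pics/side0.npy")
a=np.hstack([crop(t,215,150,50,100,4),crop(t,270,195,70,100,4)[:, :280],crop(s,250,270,80,100,4)[:,:320]])
b=np.hstack([crop(t,340,110,150,100,3)[:, :450],crop(s,250,95,100,100,3)])
b=np.hstack([b,np.zeros((b.shape[0],max(0,a.shape[1]-b.shape[1]),3),np.uint8)])
a=a[:300]
cv2.imwrite("pics/c1.png",np.vstack([a[:, :800],b[:,:800]])[:,:,::-1])
E
```

```text
(no output)
```

View pics/c1.png

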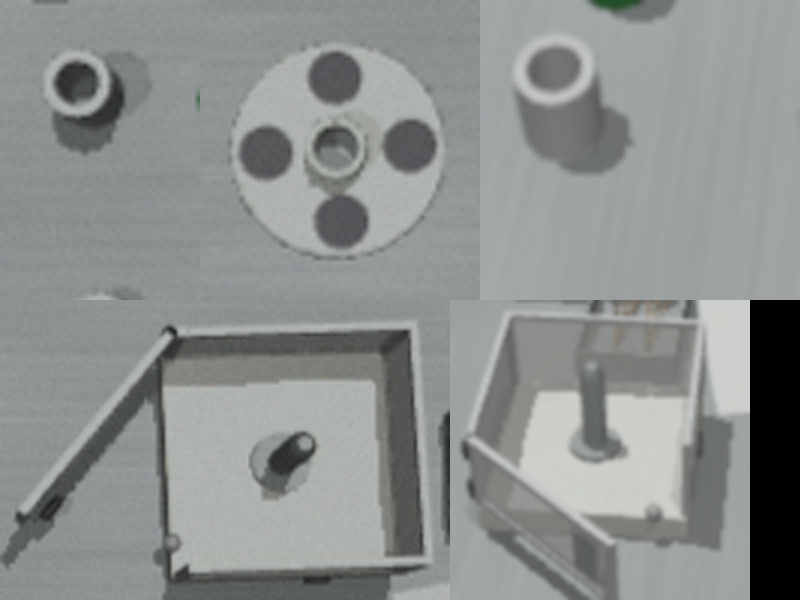

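Crop: sleeve rim at top (234.5,171), hub top (304,231.8), shaft tip (442,157.7); rim corners at (479,117) and (484,198), hinge at (397,120), door's free end at (347,182).

```bash
python3 - <<'E'
from h import *
t=np.load("pics/top0.npy");s=np.load("pics/side0.npy")
def blob(im,u,v,r,th,inv=False):
    k=4;c=crop(im,int(u-r),int(v-r),2*r,2*r,k);g=cv2.cvtColor(c,cv2.COLOR_RGB2GRAY)
    m=((g<th) if inv else (g>th)).astype(np.uint8)
    cs,_=cv2.findContours(m,cv2.RETR_EXTERNAL,cv2.CHAIN_APPROX_NONE)
    c=max(cs,key=cv2.contourArea);e=cv2.fitEllipse(c)
    return (e[0][0]+.5)/k-.5+int(u-r),(e[0][1]+.5)/k-.5+int(v-r),np.array(e[1])/k
for nm,n,im,u,v,r,th,z in[("sleeve","top",t,234.5,171,10,175,.06),("sleeve","side",s,268.5,287.5,12,185,.06),("short","top",t,240,232,12,175,.032),("disc","top",t,304,232,32,180,.008),("hub","top",t,304,231.8,9,195,.043)]:
    a,b,e=blob(im,u,v,r,th);print(nm,n,round(a,1),round(b,1),np.round(e,1),onz(n,a,b,z).round(4), "px/m",(510.7/(1.33-z)).__round__(1))
print("tip",onz("top",442,157.7,.125),tri((442,157.7),(297.7,117.7)))
for q in[(479.3,117.3),(484,198.3),(396.7,120),(347,182)]:print(q,onz("top",*q,.115).round(4))
print("shoulder top", onz("top",340+281/3,110+163/3,.035), onz("side",250+145/3,95+143/3,.035))
E
```

```text
sleeve top 233.7 170.2 [14.  14.3] [0.5646 0.3123 0.06  ] px/m 402.1
sleeve side 268.0 286.7 [15.6 19. ] [0.5661 0.3135 0.06  ] px/m 402.1
short top 239.8 231.5 [13.6 14.9] [0.4104 0.2992 0.032 ] px/m 393.5
disc top 294.6 235.6 [0.5 2.2] [0.4002 0.1604 0.008 ] px/m 386.3Traceback (most recent call last):
  File "<stdin>", line 10, in <module>
  File "<stdin>", line 7, in blob
ValueError: max() iterable argument is empty
```

```bash
python3 - <<'E'
from h import *
t=np.load("pics/top0.npy");s=np.load("pics/side0.npy")
def blob(im,u,v,r,th):
    k=4;c=crop(im,int(u-r),int(v-r),2*r,2*r,k);g=cv2.cvtColor(c,cv2.COLOR_RGB2GRAY)
    cs,_=cv2.findContours((g>th).astype(np.uint8),cv2.RETR_EXTERNAL,cv2.CHAIN_APPROX_NONE)
    e=cv2.fitEllipse(cv2.convexHull(max(cs,key=cv2.contourArea)))
    return (e[0][0]+.5)/k-.5+int(u-r),(e[0][1]+.5)/k-.5+int(v-r),np.array(e[1])/k
for nm,n,im,u,v,r,z,ths in[("sleeve","top",t,234.5,171,12,.06,(155,165)),("sleeve","side",s,268.5,287.5,13,.06,(165,175)),("disc","top",t,304,232,32,.008,(150,155,160,165)),("hub","top",t,304,231.8,9,.043,(170,180,185))]:
  for th in ths:
    try:
      a,b,e=blob(im,u,v,r,th);print(nm,n,th,round(a,1),round(b,1),np.round(e,1),onz(n,a,b,z).round(4))
    except Exception as ex: print(nm,th,ex)
print("tip",onz("top",441.7,157.4,.125),tri((441.7,157.4),(297.4,117.7)))
for q in[(479.3,117.3),(484,198.3),(396.7,120),(347,182)]:print(q,onz("top",*q,.115).round(4))
print("shoulder", onz("top",340+281/3,110+163/3,.035), onz("side",250+145/3,95+143/3,.035))
E
```

```text
sleeve top 155 233.4 170.0 [16.4 16.8] [0.565  0.3131 0.06  ]
sleeve top 165 233.5 170.1 [15.7 16. ] [0.5648 0.3128 0.06  ]
sleeve side 165 268.0 284.8 [19.8 23. ] [0.5669 0.3089 0.06  ]
sleeve side 175 267.9 286.5 [17.  20.2] [0.5663 0.313  0.06  ]
disc top 150 307.9 237.5 [53.9 70.3] [0.3951 0.1258 0.008 ]
disc top 155 303.9 231.8 [53.  53.2] [0.41   0.1362 0.008 ]
disc top 160 303.9 231.8 [52.6 52.8] [0.41   0.1362 0.008 ]
disc top 165 303.9 231.7 [51.9 52.3] [0.4102 0.1364 0.008 ]
hub top 170 300.7 227.7 [17.2 28.2] [0.4192 0.143  0.043 ]
hub 180 OpenCV(4.12.0) /io/opencv/modules/imgproc/src/shapedescr.cpp:361: error: (-201:Incorrect size of input array) There should be at least 5 points to fit the ellipse in function 'fitEllipseNoDirect'

hub 185 max() iterable argument is empty
tip [ 0.58517916 -0.20206205  0.125     ] (array([ 0.58599758, -0.20316305,  0.12031104]), np.float64(6.211751898716763e-05))
(479.3, 117.3) [ 0.6873 -0.3002  0.115 ]
(484, 198.3) [ 0.4862 -0.3048  0.115 ]
(396.7, 120) [ 0.6804 -0.0957  0.115 ]
(347, 182) [0.5267 0.0278 0.115 ]
shoulder [ 0.58322796 -0.20172146  0.035     ] [ 0.58598645 -0.1980451   0.035     ]
```

```bash
python3 -m pendant '[[2,4.2,0,0,0,0,1],[2,4.2,0,0,0,0,1],[2,4.2,0,0,0,0,1],[2,4.2,0,0,0,0,1],[2,4.2,0,0,0,0,1],[2,4.2,0,0,0,0,1],[2,4.2,0,0,0,0,1],[2,4.2,0,0,0,0,1]]'; python3 -m pendant '[[2,4.2,0,0,0,0,1],[2,4.2,0,0,0,0,1],[2,4.2,0,0,0,0,1],[2,4.2,0,0,0,0,1],[2,4.2,0,0,0,0,1],[2,4.2,0,0,0,0,1],[2,4.2,0,0,0,0,1],[2,4.2,0,0,0,0,1]]';  python3 -m pendant '[[2,4.2,0,0,0,0,1],[2,4.2,0,0,0,0,1],[2,4.2,0,0,0,0,1],[2,3.5,0,0,0,0,1],[0,0,0,0,0,0,1],[0,0,0,0,0,0,1]]'
```

```text
time: 0.9
tool_pos: [0.3215, -0.1879, 0.2162]
ee_rot: [3.142, -0.0, 0.297]
wrist_force: [1.0, -0.1, 0.4]
width: 0.0937
finger_force: 0.0
time: 1.7
tool_pos: [0.4816, 0.1482, 0.216]
ee_rot: [3.141, 0.001, 0.298]
wrist_force: [1.5, -0.0, 0.3]
width: 0.0942
finger_force: 0.0
time: 2.3
tool_pos: [0.561, 0.3074, 0.2147]
ee_rot: [3.141, 0.003, 0.299]
wrist_force: [-0.4, -0.7, 0.6]
width: 0.094
finger_force: 0.0
```

```bash
python3 -m pendant '[[0.35,0.55,-1,0,0,0,0.9],[0,0,-4,0,0,0,0.9],[0,0,-4,0,0,0,0.9],[0,0,-4,0,0,0,0.9],[0,0,-3,0,0,0,0.9],[0,0,-1.8,0,0,0,0.9],[0,0,0,0,0,0,0.9]]'; python3 -m pendant '[[0,0,0,0,0,0,0.4],[0,0,0,0,0,0,0.4],[0,0,0,0,0,0,0.2],[0,0,0,0,0,0,0.2],[0,0,0,0,0,0,0.2],[0,0,0,0,0,0,0.2]]'
```

```text
time: 3.0
tool_pos: [0.562, 0.3102, 0.0346]
ee_rot: [3.14, 0.008, 0.296]
wrist_force: [-1.0, 0.3, -0.2]
width: 0.0848
finger_force: 0.0
time: 3.6
tool_pos: [0.5651, 0.313, 0.0391]
ee_rot: [-3.141, -0.001, 0.298]
wrist_force: [-1.3, -0.5, 1.4]
width: 0.0438
finger_force: 30.0
```

```bash
python3 -m pendant '[[0,0,2,0,0,0,0.2],[0,0,4,0,0,0,0.2],[0,0,4,0,0,0,0.2],[0,0,4,0,0,0,0.2],[0,0,4,0,0,0,0.2],[0,-2.5,0,0,0,0,0.2],[0.2,-4,0,0,0,0,0.2],[0.2,-4,0,0,0,0,0.2]]';python3 -m pendant '[[0.2,-4,0,0,0,0,0.2],[0.2,-4,0,0,0,0,0.2],[0.2,-4,0,0,0,0,0.2],[0.2,-4,0,0,0,0,0.2],[0.2,-4,0,0,0,0,0.2],[0.2,-4,0,0,0,0,0.2],[0.2,-4,0,0,0,0,0.2],[0.2,-4,0,0,0,0,0.2]]';python3 -m pendant '[[0,-4,0,0,0,0,0.2],[0,-3,0,0,0,0,0.2],[0,-2,0,0,0,0,0.2],[0,0,0,0,0,0,0.2],[0,0,0,0,0,0,0.2],[0,0,0,0,0,0,0.2]]'
python3 - <<'E'
from h import *
o=robot.get_obs();print(o["tool_pos"],o["ee_rot"])
t,s=[imaging.snapshot(n) for n in("top","side")]
np.save("pics/t1.npy",t);np.save("pics/s1.npy",s)
cv2.imwrite("pics/c2.png",np.hstack([crop(t,380,100,110,110,3),crop(s,240,40,130,110,3)])[:,:,::-1])
E
```

```text
time: 4.4
tool_pos: [0.5686, 0.2071, 0.2183]
ee_rot: [3.141, 0.0, 0.3]
wrist_force: [0.1, -0.5, -1.4]
width: 0.0442
finger_force: 30.0
time: 5.2
tool_pos: [0.5845, -0.1138, 0.218]
ee_rot: [-3.141, 0.001, 0.298]
wrist_force: [0.3, 0.9, -0.9]
width: 0.0439
finger_force: 30.0
time: 5.8
tool_pos: [0.5851, -0.2007, 0.2186]
ee_rot: [-3.141, -0.0, 0.3]
wrist_force: [-0.2, 0.0, -0.8]
width: 0.044
finger_force: 30.0
[ 0.58508006 -0.20069938  0.21857464] [-3.14093339e+00 -2.53096221e-04  2.99670739e-01]
```

View pics/c2.png

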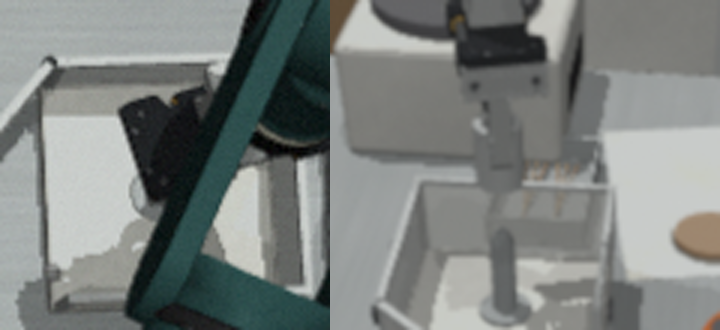

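Side view: the held sleeve hangs above the shaft, sleeve column about 296 and shaft tip column about 297.3 in full-picture pixels.

```bash
python3 - <<'E'
from h import *
for q in[(.585,-.2015,.18),(.585,-.2015,.22),(.585,-.202,.125),(.585,-.202,.045),(.587,-.202,.125),(.585,-.2,.125)]:print(q,proj("side",q).round(1))
g=cv2.cvtColor(np.load("pics/s1.npy"),cv2.COLOR_RGB2GRAY)
for r in(90,94,98,122,125,130,134):print(r,g[r,282:314].tolist())
E
```

```text
(0.585, -0.2015, 0.18) [296.7  99.8]
(0.585, -0.2015, 0.22) [296.1  86.8]
(0.585, -0.202, 0.125) [297.6 116.6]
(0.585, -0.202, 0.045) [298.7 139.2]
(0.587, -0.202, 0.125) [296.9 116.5]
(0.585, -0.2, 0.125) [297.5 117. ]
90 [114, 115, 117, 117, 116, 112, 105, 104, 106, 106, 105, 102, 101, 100, 101, 101, 101, 101, 103, 102, 98, 94, 105, 116, 120, 120, 119, 119, 121, 121, 120, 121]
94 [113, 114, 115, 114, 113, 112, 107, 105, 105, 106, 105, 100, 96, 96, 95, 94, 94, 93, 95, 99, 97, 94, 87, 95, 101, 101, 109, 108, 101, 103, 98, 97]
98 [165, 164, 164, 164, 163, 161, 140, 114, 106, 106, 108, 108, 109, 110, 110, 109, 108, 107, 105, 102, 98, 93, 96, 114, 141, 144, 136, 135, 124, 113, 124, 145]
122 [134, 133, 134, 134, 133, 131, 130, 130, 132, 134, 132, 113, 98, 98, 97, 95, 95, 92, 90, 108, 125, 130, 130, 130, 131, 131, 130, 130, 127, 127, 126, 126]
125 [148, 148, 148, 148, 148, 148, 149, 150, 150, 148, 134, 108, 95, 95, 94, 95, 95, 92, 90, 105, 129, 140, 141, 141, 141, 140, 140, 141, 142, 141, 139, 138]
130 [180, 180, 180, 180, 179, 179, 179, 179, 179, 180, 177, 155, 117, 100, 100, 100, 101, 99, 98, 118, 160, 180, 182, 181, 182, 183, 188, 192, 197, 199, 195, 186]
134 [179, 179, 180, 180, 180, 180, 181, 181, 181, 181, 178, 159, 121, 100, 99, 99, 99, 99, 96, 107, 155, 180, 182, 181, 181, 179, 167, 157, 156, 156, 156, 156]
```

```bash
python3 -m pendant '[[0.1,-0.12,-2,0,0,0,0.2],[0,0,-2,0,0,0,0.2],[0,0,-1.5,0,0,0,0.2],[0,0,-1,0,0,0,0.2],[0,0,-0.5,0,0,0,0.2],[0,0,-0.5,0,0,0,0.2],[0,0,-0.5,0,0,0,0.2],[0,0,-0,0,0,0,0.2]]';python3 -m pendant '[[0,0,-0.5,0,0,0,0.2],[0,0,-0.5,0,0,0,0.2],[0,0,-0.5,0,0,0,0.2],[0,0,0,0,0,0,0.2]]'
```

```text
time: 6.7
tool_pos: [0.5861, -0.203, 0.1383]
ee_rot: [-3.141, -0.001, 0.298]
wrist_force: [0.7, 1.6, -2.3]
width: 0.044
finger_force: 30.0
time: 7.1
tool_pos: [0.5859, -0.203, 0.1225]
ee_rot: [-3.141, 0.0, 0.298]
wrist_force: [1.9, 3.6, -2.5]
width: 0.044
finger_force: 30.0
```

```bash
python3 -m pendant '[[0.05,0.1,-0.5,0,0,0,0.2],[0,0,-1,0,0,0,0.2],[0,0,-1,0,0,0,0.2],[0,0,-0.5,0,0,0,0.2],[0,0,-0.5,0,0,0,0.2],[0,0,0,0,0,0,0.2]]'
```

```text
time: 7.7
tool_pos: [0.5858, -0.2027, 0.0871]
ee_rot: [-3.141, 0.002, 0.298]
wrist_force: [0.3, 0.0, -1.9]
width: 0.0443
finger_force: 30.0
```

```bash
python3 -m pendant '[[0,0,-0.5,0,0,0,0.2],[0,0,-0.4,0,0,0,0.2],[0,0,-0.3,0,0,0,0.2],[0,0,-0.2,0,0,0,0.2],[0,0,0,0,0,0,0.2]]'
```

```text
time: 8.2
tool_pos: [0.5863, -0.2027, 0.0744]
ee_rot: [3.141, 0.0, 0.298]
wrist_force: [0.4, -0.3, -0.6]
width: 0.0436
finger_force: 30.0
```

```bash
python3 -m pendant '[[0,0,-0.1,0,0,0,0.2],[0,0,-0.1,0,0,0,0.2],[0,0,0,0,0,0,0.2]]'
```

```text
time: 8.5
tool_pos: [0.5865, -0.2027, 0.0741]
ee_rot: [3.141, -0.001, 0.298]
wrist_force: [-3.5, 0.7, 6.1]
width: 0.0437
finger_force: 30.0
```

```bash
python3 -m pendant '[[0,0,0.1,0,0,0,0.6],[0,0,0,0,0,0,0.6],[0,0,0,0,0,0,0.6],[0,0,2,0,0,0,0.7],[0,0,4,0,0,0,0.7],[0,0,4,0,0,0,0.7],[0,0,4,0,0,0,0.7],[-1.6,2.9,0,0,0,0,0.7]]';python3 -m pendant '[[-2,4,0,0,0,0,0.7],[-2,4,0,0,0,0,0.7],[-2,4,0,0,0,0,0.7],[-2,4,0,0,0,0,0.7],[-2,4,0,0,0,0,0.7],[-2,4,0,0,0,0,0.7],[-2,4,0,0,0,0,0.7],[-2,3,0,0,0,0,0.7]]'; python3 -m pendant '[[0,0,0,0,0,0,0.7],[0,0,0,0,0,0,0.7],[0,0,0,0,0,0,0.7]]'
python3 - <<'E'
from h import *
o=robot.get_obs();print(o["tool_pos"])
t,s=[imaging.snapshot(n) for n in("top","side")]
cv2.imwrite("pics/c3.png",np.hstack([crop(t,380,100,110,110,3),crop(s,230,90,130,170,3)[:330]])[:,:,::-1])
E
```

```text
time: 9.3
tool_pos: [0.5741, -0.177, 0.2207]
ee_rot: [3.132, -0.011, 0.294]
wrist_force: [1.1, 0.6, 0.9]
width: 0.0663
finger_force: 0.0
time: 10.1
tool_pos: [0.4092, 0.1384, 0.2134]
ee_rot: [-3.141, -0.0, 0.299]
wrist_force: [0.2, 0.5, -0.6]
width: 0.0657
finger_force: 0.0
time: 10.4
tool_pos: [0.4109, 0.1358, 0.2134]
ee_rot: [3.141, 0.0, 0.297]
wrist_force: [0.5, -0.1, -0.6]
width: 0.0658
finger_force: 0.0
[0.41088415 0.13577359 0.21335655]
```

View pics/c3.png

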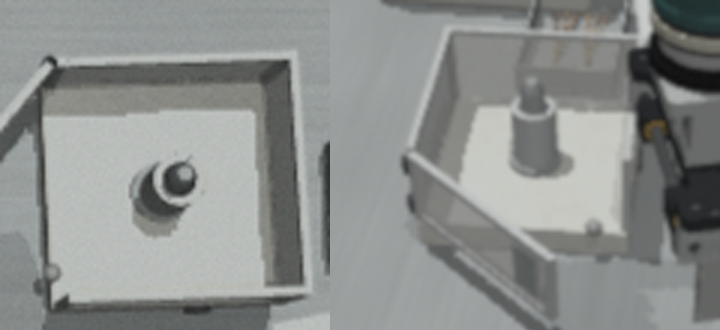

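The sleeve stands on the shoulder, with the shaft tip showing above it (crop (180,178) top, (533,90) side). Next, the carrier's hub.

```bash
python3 -m pendant '[[-0.1,0,-3,0,0,0,0.7],[0,0,-4,0,0,0,0.7],[0,0,-4,0,0,0,0.7],[0,0,-4,0,0,0,0.7],[0,0,-2.5,0,0,0,0.7],[0,0,-1,0,0,0,0.7],[0,0,-0.2,0,0,0,0.7],[0,0,0,0,0,0,0.7]]';python3 -m pendant '[[0,0,0,0,0,0,0.2],[0,0,0,0,0,0,0.2],[0,0,0,0,0,0,0.2],[0,0,0,0,0,0,0.2],[0,0,0,0,0,0,0.2]]'
```

```text
time: 11.3
tool_pos: [0.4105, 0.1363, 0.0275]
ee_rot: [3.141, -0.002, 0.297]
wrist_force: [0.7, -0.6, 0.3]
width: 0.066
finger_force: 0.0
time: 11.8
tool_pos: [0.41, 0.1366, 0.0274]
ee_rot: [3.141, -0.002, 0.298]
wrist_force: [-1.0, -0.5, 3.8]
width: 0.0396
finger_force: 30.0
```

```bash
python3 -m pendant '[[0,0,2,0,0,0,0.2],[0,0,4,0,0,0,0.2],[0,0,4,0,0,0,0.2],[0,0,4,0,0,0,0.2],[0,0,4,0,0,0,0.2],[0.6,-1,0,0,0,0,0.2],[1,-2,0,0,0,0,0.2],[2,-4,0,0,0,0,0.2]]';python3 -m pendant '[[2,-4,0,0,0,0,0.2],[2,-4,0,0,0,0,0.2],[2,-4,0,0,0,0,0.2],[2,-4,0,0,0,0,0.2],[2,-4,0,0,0,0,0.2],[2,-4,0,0,0,0,0.2],[1,-1.9,0,0,0,0,0.2],[1,-1,0,0,0,0,0.2]]';python3 -m pendant '[[0,0,0,0,0,0,0.2],[0,0,0,0,0,0,0.2],[0,0,0,0,0,0,0.2],[0,0,0,0,0,0,0.2]]'
python3 - <<'E'
from h import *
o=robot.get_obs();print(o["tool_pos"])
t,s=[imaging.snapshot(n) for n in("top","side")]
np.save("pics/s2.npy",s)
cv2.imwrite("pics/c4.png",np.hstack([crop(t,380,100,110,110,3),crop(s,230,40,130,110,3)])[:,:,::-1])
E
```

```text
time: 12.6
tool_pos: [0.4448, 0.0673, 0.2057]
ee_rot: [-3.14, 0.001, 0.302]
wrist_force: [1.2, -0.2, -1.5]
width: 0.0397
finger_force: 30.0
time: 13.4
tool_pos: [0.5849, -0.2051, 0.2035]
ee_rot: [-3.139, 0.003, 0.295]
wrist_force: [0.5, -0.2, -0.5]
width: 0.0399
finger_force: 30.0
time: 13.8
tool_pos: [0.585, -0.2016, 0.2066]
ee_rot: [-3.142, 0.0, 0.299]
wrist_force: [-0.6, -0.4, -0.8]
width: 0.0397
finger_force: 30.0
[ 0.58502805 -0.20159405  0.206614  ]
```

View pics/c4.png

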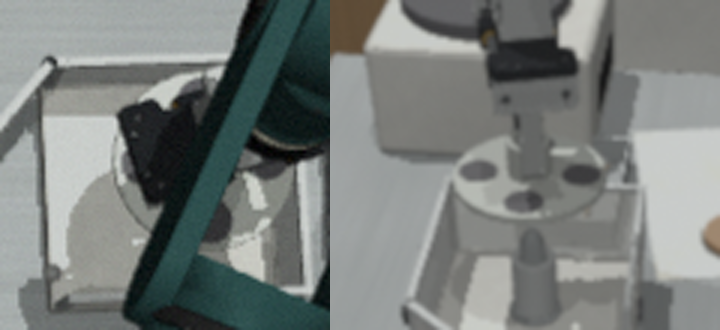

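The carrier hangs level over the shaft: disc centre at crop column about 530, shaft tip at about 532. Next I lower it gently.

```bash
python3 -m pendant '[[0.1,-0.08,-2,0,0,0,0.2],[0,0,-2,0,0,0,0.2],[0,0,-1,0,0,0,0.2],[0,0,-0.5,0,0,0,0.2],[0,0,-0.5,0,0,0,0.2],[0,0,-0.5,0,0,0,0.2],[0,0,0,0,0,0,0.2]]'
```

```text
time: 14.6
tool_pos: [0.5863, -0.2033, 0.1413]
ee_rot: [-3.142, 0.0, 0.298]
wrist_force: [0.1, 0.2, -0.9]
width: 0.0396
finger_force: 30.0
```

```bash
python3 -m pendant '[[0,0,-0.5,0,0,0,0.2],[0,0,-0.5,0,0,0,0.2],[0,0,-0.4,0,0,0,0.2],[0,0,0,0,0,0,0.2]]'
```

```text
time: 15.0
tool_pos: [0.586, -0.203, 0.1264]
ee_rot: [-3.141, 0.001, 0.298]
wrist_force: [-0.1, 1.1, -1.9]
width: 0.0397
finger_force: 30.0
```

```bash
python3 -m pendant '[[0,0.05,-0.2,0,0,0,0.2],[0,0,-0.2,0,0,0,0.2],[0,0,-0.1,0,0,0,0.2],[0,0,0,0,0,0,0.2]]'
```

```text
time: 15.4
tool_pos: [0.5864, -0.2029, 0.1225]
ee_rot: [3.141, 0.0, 0.298]
wrist_force: [-0.3, 1.1, -0.5]
width: 0.0399
finger_force: 30.0
```

```bash
python3 -m pendant '[[0,0,-0.1,0,0,0,0.2],[0,0,-0.1,0,0,0,0.2],[0,0,0,0,0,0,0.2]]'
```

```text
time: 15.7
tool_pos: [0.5866, -0.203, 0.1224]
ee_rot: [3.14, -0.001, 0.298]
wrist_force: [-3.0, 1.1, 5.8]
width: 0.0398
finger_force: 30.0
```

```bash
python3 -m pendant '[[0,0,0.1,0,0,0,0.6],[0,0,0,0,0,0,0.6],[0,0,0,0,0,0,0.7],[0,0,2,0,0,0,0.7],[0,0,4,0,0,0,0.7],[0,0,3,0,0,0,0.7],[0,4,0,0,0,-8,0.7],[0,4,0,0,0,-8,0.5]]';python3 -m pendant '[[0,4,0,0,0,-8,0],[0,4,0,0,0,-8,0],[0,4,0,0,0,-8,0],[0,4,0,0,0,-8,0],[0,1,0,0,0,0,0],[0,0,0,0,0,0,0],[0,0,0,0,0,0,0]]'
python3 - <<'E'
from h import *
t,s=[imaging.snapshot(n) for n in("top","side")]
np.save("pics/t3.npy",t)
cv2.imwrite("pics/c5.png",np.hstack([crop(t,330,90,160,120,3),crop(s,240,80,100,120,3)])[:,:,::-1])
o=robot.get_obs();print(o["tool_pos"],o["ee_rot"],o["joint_positions"].round(2))
E
```

```text
time: 16.5
tool_pos: [0.5871, -0.1232, 0.2129]
ee_rot: [3.141, -0.003, 0.01]
wrist_force: [-0.2, 0.2, -0.2]
width: 0.0608
finger_force: 0.0
time: 17.2
tool_pos: [0.5864, 0.0462, 0.2113]
ee_rot: [3.14, -0.0, -0.539]
wrist_force: [-0.3, 0.1, 0.9]
width: 0.0053
finger_force: 0.0
[0.5864986  0.04556941 0.21132612] [ 3.14083098e+00 -1.04373304e-04 -5.41262178e-01] [-0.02  0.17  1.28 -0.    1.68  2.09]
```

View pics/c5.png

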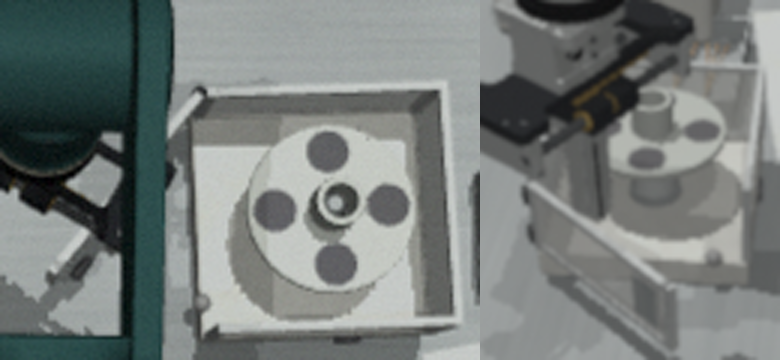

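The carrier lies flat on the sleeve (hub at crop (340,203)); the door is still open, its free end at full-picture (348,180). Now I lower outside the door.

```bash
python3 -m pendant '[[0,0,-4,0,0,0,0],[0,0,-4,0,0,0,0],[0,0,-3.2,0,0,0,0],[0,0,-2,0,0,0,0],[0,0,0,0,0,0,0],[-0.9,-1.2,0,0,0,0,0],[-0.6,-0.8,0,0,0,0,0],[0,0,0,0,0,0,0]]'
cat > d.py <<'E'
from h import *
H=np.array([.680,-.096]);o=robot.get_obs();v=o["tool_pos"][:2]-H
for off in(.0185,):
    L=np.hypot(*v);r=np.sqrt(L*L-off**2);print("theta if touching",np.radians(181.3)-(np.arctan2(v[1],v[0])%(2*np.pi))-np.arctan2(off,r),"r",r,"yaw",o["ee_rot"][2])
def P(th,r=.160,off=.0185):
    a=np.radians(181.3)-th;return H+r*np.array([np.cos(a),np.sin(a)])+off*np.array([np.sin(a),-np.cos(a)])
for th in(.7,.6,.5,.4,.3,.2,.1,.05,0,-.05):print(th,P(th).round(4),((P(th)-o["tool_pos"][:2])*100).round(2))
E
python3 d.py
```

```text
time: 18.1
tool_pos: [0.5717, 0.0254, 0.0817]
ee_rot: [-3.141, -0.003, -0.542]
wrist_force: [1.2, 0.3, 0.2]
width: 0.0004
finger_force: 0.0
theta if touching 0.7510565558216868 r 0.1615735051795629 yaw -0.5421173188800852
0.7 [0.5669 0.0187] [-0.48 -0.67]
0.6 [0.556  0.0068] [-1.57 -1.85]
0.5 [ 0.5464 -0.0061] [-2.54 -3.14]
0.4 [ 0.5381 -0.0199] [-3.37 -4.52]
0.3 [ 0.5312 -0.0344] [-4.06 -5.98]
0.2 [ 0.5258 -0.0496] [-4.6  -7.49]
0.1 [ 0.5219 -0.0652] [-4.98 -9.06]
0.05 [ 0.5206 -0.0731] [-5.12 -9.85]
0 [ 0.5196 -0.0811] [ -5.21 -10.65]
-0.05 [ 0.5191 -0.0892] [ -5.27 -11.45]
```

Follow the arc to θ≈0.3, turning the tool with the door.

```bash
python3 -m pendant '[[-0.5,-0.7,0,0,0,0,0],[-0.5,-0.6,0,0,0,3,0],[-0.5,-0.6,0,0,0,3,0],[-1,-1.3,0,0,0,5.5,0],[-0.8,-1.4,0,0,0,5.5,0],[-0.7,-1.4,0,0,0,5.5,0],[0,0,0,0,0,0,0]]'; python3 d.py|head -1
```

```text
time: 18.8
tool_pos: [0.531, -0.0342, 0.0803]
ee_rot: [3.141, -0.001, -0.149]
wrist_force: [0.1, -0.3, 0.6]
width: 0.0003
finger_force: 0.0
theta if touching 0.30100537325543 r 0.1602349128305919 yaw -0.1492808172336071
```

```bash
python3 -m pendant '[[-0.5,-1.5,0,0,0,5.5,0],[-0.2,-0.8,0,0,0,3,0],[-0.2,-0.8,0,0,0,2,0],[0,0,0,0,0,0,0]]'; python3 d.py|head -1
```

```text
time: 19.2
tool_pos: [0.5227, -0.0641, 0.08]
ee_rot: [3.141, -0.001, 0.033]
wrist_force: [0.4, -0.5, -0.4]
width: 0.0004
finger_force: 0.0
theta if touching 0.10707487574173577 r 0.15940781507874394 yaw 0.03330191236686475
```

```bash
python3 -m pendant '[[-0.1,-0.5,0,0,0,0,0],[0,-0.5,0,0,0,0,0],[0,-0.3,0,0,0,0,0],[0,0,0,0,0,0,0]]'; python3 d.py|head -1
```

```text
time: 19.6
tool_pos: [0.5217, -0.0746, 0.08]
ee_rot: [-3.139, -0.001, 0.036]
wrist_force: [-0.1, 3.6, 1.4]
width: 0.0004
finger_force: 1.5
theta if touching 0.04116933149570051 r 0.15863120606689757 yaw 0.03592821488780329
```

Force 3.6 N: the catch is being met.

```bash
python3 -m pendant '[[0,-0.3,0,0,0,0,0],[0,-0.3,0,0,0,0,0],[0,-0.3,0,0,0,0,0],[0,0,0,0,0,0,0]]'; python3 -m pendant '[[0,-0.3,0,0,0,0,0],[0,-0.2,0,0,0,0,0],[0,0,0,0,0,0,0]]'; python3 d.py|head -1
```

```text
time: 20.0
tool_pos: [0.5216, -0.0845, 0.0796]
ee_rot: [-3.138, -0.001, 0.035]
wrist_force: [-0.9, 6.6, 1.5]
width: 0.0001
finger_force: 3.3
time: 20.3
tool_pos: [0.5215, -0.0844, 0.0797]
ee_rot: [-3.128, -0.001, 0.037]
wrist_force: [-0.7, 18.4, 5.8]
width: 0.0004
finger_force: 9.5
theta if touching -0.021037837043672902 r 0.15784782377823767 yaw 0.03693210591138807
```

Hard stop: 18 N with no further motion, so the door is home. I back off and look.

```bash
python3 -m pendant '[[0,1,0,0,0,0,0],[0,2,0,0,0,0,0],[0,4,0,0,0,0,0],[0,4,3,0,0,0,0],[-2,4,3,0,0,0,0],[-3,4,2,0,0,0,0],[-3,4,0,0,0,0,0],[-3,3,0,0,0,0,0]]'; python3 -m pendant '[[-3,4,0,0,0,0,0],[-3,3,0,0,0,0,0],[0,0,0,0,0,0,0],[0,0,0,0,0,0,0],[0,0,0,0,0,0,0]]'
python3 - <<'E'
from h import *
t,s=[imaging.snapshot(n) for n in("top","side")]
cv2.imwrite("pics/c6.png",np.hstack([crop(t,370,90,130,125,3),crop(s,240,70,120,125,3)])[:,:,::-1])
E
```

```text
time: 21.1
tool_pos: [0.4148, 0.1644, 0.1569]
ee_rot: [3.141, -0.003, 0.035]
wrist_force: [-0.1, -0.7, 0.8]
width: 0.0004
finger_force: 0.0
time: 21.6
tool_pos: [0.3559, 0.2325, 0.1559]
ee_rot: [3.14, -0.001, 0.034]
wrist_force: [1.0, -0.1, 0.5]
width: 0.0004
finger_force: 0.0
```

View pics/c6.png

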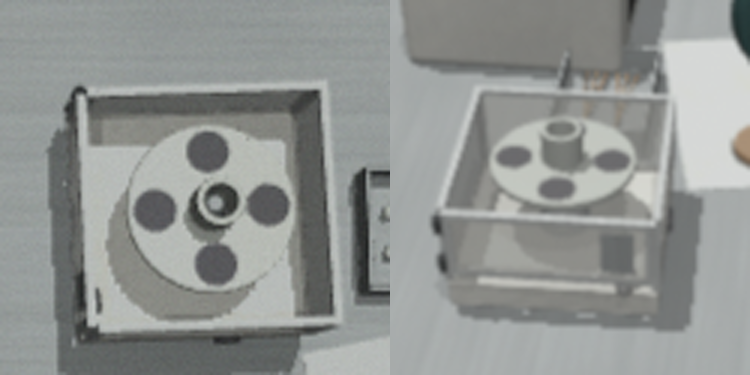

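The door is shut along the guard's edge (crop column 80–90, rows 90–330), the carrier lies flat with its hub at (217,202), and nothing touches the robot.

```bash
python3 -c "from bench import robot; print(robot.close_job())"
```

```text
the job is handed in; nothing more can be done
None
```

The job is handed in at about 22 s on the robot's clock: the taller sleeve is seated on the shoulder, the carrier lies flat on it hub up, and the door is pushed home to its stop; the short sleeve and lamp were not touched, and no pass/fail verdict was returned.

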